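# Fit the tapered handle to the lid press and set it on the dish

## Robot

A 6-joint arm with a two-finger parallel gripper is mounted at the origin on a cart in front of the work surface, level with it; the furniture and walls round the work are solid. World frame = base frame: x ahead of the robot, y to its left, z up, the work surface at z = 0. Lengths are in mm, angles in rad, forces in N, time in s.
With the tool pointing down it reaches from about 300 to 750 mm from the base axis. Payload 8.5 kg.
Tool frame: the origin (TCP) lies between the finger pads; the fingertips stand ahead of it and the grasp point (between the pads) lies 2 mm behind it (arm.tip_extent is the z of the fingertips in the tool frame, in mm); z points along the fingers, y is the line along which they close (so a half turn about z gives the same grasp; the last joint's range is limited). The gripper opens to 88 mm and grips with 3 to 60 N. Pads are 18 mm wide; open, the fingers measure 123 mm over their backs; the gripper's body (75 mm by 187 mm) begins 45 mm behind the grasp point.
Start: joints at [0.977, 0.381, 1.297, -0, 1.464, -0.215], TCP at [203.383, 510.995, 234.648] pointing down, gripper open.
Joint ranges: [-3.11, 3.11], [-0.89, 2.33], [0.22, 2.48], [-1.42, 4.56], [0.17, 2.85], [-2.88, 2.88]. Speed limits (rad/s): [2.39, 2.39, 3.14, 3.14, 3.14, 3.14].

## Interface

Orientations are given as a unit quaternion [x, y, z, w].
In Python, from station import arm gives the robot as it stands. The module is installed in compiled form; this text tells all that it offers.
- The arm moves only by the shell command python3 -m inch 'ROWS' [FORCE]. ROWS is JSON, a list of rows, each an object of numbers: "ax", "ay", "az": the turn, a rotation vector about the world's x, y, z in units of 8 degrees (1.0 is 8 degrees); "dx", "dy", "dz": the shift along the world's x, y, z in units of 30 mm (1.0 is 30 mm); "gripper": the finger opening in mm, from 0 to 88.1. A call has 1 to 5 rows; each row is the pose to reach, as a shift and turn from the pose commanded when the call began; what a row does not reach only later rows make up. A row lasts 1/8 s, in which the tool goes at most 62.5 mm and 10.7 degrees, less where a joint would pass 70% of its speed; a pose out of reach is approached as far as the arm can. A call with a gripper value outside its range is refused whole. The fingers move at their own pace and stop on an object; FORCE is the grip in N (left out, the last holds). Time passes only in rows, so rows that repeat a pose let the fingers close. It gives the time, the measured TCP pose, the force, the opening and the grip force at its end, in the units of the state.
- arm.observe(): the state, without advancing time (a new reading comes with each control period).
- arm.capture(name): name is "scene" or "side" or "wrist"; returns a dict with "image" (400x640x3 uint8, red, green, blue), "camera_matrix" (3x3 intrinsics, pixels), "R" (3x3) and "t" (3): a world point X has camera coordinates R X + t; the wrist camera has in their place "tool_from_camera" (4x4, takes a point from camera to tool coordinates, whose origin is the TCP and whose axes are the flange's). Camera axes: x right, y down, z forward; pixel columns grow to the right and rows downward; lengths in mm; the calibration is good to about 2 mm. A picture is of the moment at which its call begins: read the wrist's pose just before it. There is no depth.
- arm.close_job(): hands the job in; it is judged then, once.
The state is a dict: "time_s": time; "q": joint angles; "joint_velocities": joint speeds; "joint_efforts": joint torques, N m; "ee_pos": TCP position; "orientation": TCP orientation; "wrist_force": force on the tool from outside, world axes, zero at the start; "ft_torque": the same for the moment, N m; "grip_width": opening from 0.0 (shut) to 1.0 (fully open); "grasp_force": force on a finger pad.
Only numpy, scipy, OpenCV 4.12 (cv2) and the standard library are available. Lean on these libraries where they do the work, as an engineer would, in place of code of your own. Each camera call takes 0.05 s, during which the arm holds its last target. There are 200 camera calls.

## Task

Put the lid press together: take the handle with the tapered shank out of the rack, stand the shank in the bored boss of the press plate and push or tap it down firmly, but without hammering it, until friction alone holds the plate on it. Then carry the press by its handle to the closed foil dish that stands by itself on the counter, set it gently in the middle of the lid and let go. Leave the other handle in the rack and the other things where they are.

Things in the scene. Friction and masses are not known exactly. Their poses are not given: they have to be found in the camera images.
- handle_grip (a point): the handle to use, at the middle of its grip: round wooden grip 28 mm thick, 72 mm long, plain rounded top (no knob) 39 mm above this point; a steel collar below it, 38 mm across, its top 33 mm and underside 42 mm below this point. About 0.12 kg. Stands upright, with about 3 mm of side play, in one of the rack's holes, collar resting on the rack. z points up along it
- handle_tip (a point): centre of the tip of that handle's shank, 96 mm below handle_grip: a smooth tapered steel shank below the collar, 54 mm long, 23 mm across at the collar, 16 mm at the tip; z points up along the handle
- plate: the press plate: round metal plate 120 mm across and 16 mm thick with a round boss 37 mm across at its top in its middle, loose on the mat, about 0.7 kg; origin at the centre of its flat underside, z up. More than 38 N on the mat, its own 7 N included, would split its bush. A shank that is off centre or askew or pushed with side load may stick early without holding: ease it, relieve the side load, push again
- socket_mouth (a point): centre of the bore's mouth on top of the plate's boss, 68 mm above its underside. Bore about 20 mm at the mouth, tapered like the shank, worn by an unseen amount: the shank jams with its tip somewhere 34 to 46 mm below this point, to be felt; then the push rises some 10 to 15 N per mm. About 20 N wedges it so that it carries the plate; its own weight does not. The collar never reaches the boss
- mat: fixed flat dark rubber mat, 170 x 170 mm, 8 mm thick, on which the press plate stands; origin at the centre of its underside
- dish_top (a point): the closed foil meal dish to be pressed, at the centre of its flat lid, 49 mm above the counter: round, 193 mm across the rim, about 0.5 kg, loose on the counter near the mat, not in a tray. Its foil gives way above 38 N
- rack: fixed light wooden block 66 x 150 x 66 mm high with two round holes of 28 mm, 76 mm apart along its own y axis; origin at the centre of its underside
- spare_grip (a point): the other handle in the rack, not to be used, at the middle of its grip: like the first above and in the same way upright, but with a wide mushroom knob (42 mm) whose top is 43 mm above this point, and a thin straight ribbed shank of 13 mm
- probe: bystander: white probe thermometer with a steel needle, 216 x 34 x 20 mm, lying on the counter; origin at the centre of its underside
- marker: bystander: marker pen, 135 mm long, 17 mm thick, lying on the counter; origin at the centre of its underside
- pen: bystander: slim pen, 145 mm long, 11 mm thick, lying on the counter; origin at the centre of its underside
Things that resemble listed ones, but are neither listed nor needed, are in the scene too. What is shaped like the part that bears handle_grip but green is not meant.

How it is judged (in metres and radians):
On the way, in this order (a step that is already met when the one before it is completed fails the run):
1. the shank stands in the bore of the plate, which is still on the mat (z of handle_tip in the frame of socket_mouth below -0.03 m and horizontal distance between handle_tip and socket_mouth below 0.008 m and height (world z) of socket_mouth below 0.082 m), for 0.1 s.
2. the plate hangs clear from the handle by friction alone, fingers on the handle only (height (world z) of socket_mouth above 0.119 m and z of handle_tip in the frame of socket_mouth below -0.03 m and contact force between plate and the arm below 0.3 N and contact force between plate and the fingers below 0.3 N and contact force between plate and mat below 0.1 N and contact force between plate and dish below 0.1 N), for 0.5 s.
At the end, for the whole second after the job is handed in: The assembled press rests level (within 0.08 rad) on the dish's lid, within 25 mm of its middle, the shank still straight in the bore (tip at least 32 mm below the mouth, within 0.07 rad), everything released and at rest, the other handle in its hole (horizontal distance between socket_mouth and dish_top below 0.025 m and height (world z) of socket_mouth between 0.108 and 0.124 m and angle between socket_mouth's own z axis and vertical below 0.08 rad and z of handle_tip in the frame of socket_mouth below -0.032 m and angle between the z axis of handle_tip and the z axis of socket_mouth, either way round below 0.07 rad and height (world z) of dish_top below 0.055 m and linear speed of plate below 0.02 m/s and distance of spare_grip from where it was at the start of the episode below 0.02 m); the robot touches nothing.
It fails at once if the plate is pressed on the mat with more than 38 N (contact force between plate and mat above 38 N).
It fails at once if the dish is pressed with more than 38 N (contact force between plate and dish above 38 N).
It fails at once if the dish is pushed about by more than 25 mm (distance of dish_top from where it was at the start of the episode above 0.025 m).
It fails at once if the plate is tipped (angle between socket_mouth's own z axis and vertical above 0.35 rad).
It fails at once if the thermometer or a pen is knocked away (distance of any of probe, marker, pen from where it was at the start of the episode above 0.03 m).
It also fails if it takes over 61 s, if anything falls off the work surface, if the arm or the gripper's body presses on something with over 40 N, if the wrist force passes 120 N, or if a joint passes its speed limit or range.

## Working session

There is one attempt and no reset: what is moved stays moved. The work goes in short steps, Python scripts to look and compute and a shell command to move; the robot and the scene stay as the last step left them, time stands still between calls to the robot, and variables do not carry over. Pictures are saved under pics/ and viewed, at most 10 in all, crops included, and the job is handed in when it is done.

```bash
mkdir -p pics
cat > h.py <<'E'
import numpy as np, cv2, json
from station import arm
def cap(n,f):
    c=arm.capture(n); cv2.imwrite('pics/'+f,c['image'][:,:,::-1]); 
    np.savez('pics/'+f+'.npz',K=c['camera_matrix'],**({'R':c['R'],'t':c['t']} if 'R' in c else {'T':c['tool_from_camera']})); return c
def ray(c,u,v):
    K=np.array(c['camera_matrix']);R=np.array(c['R']);t=np.array(c['t']).ravel()
    d=R.T@np.linalg.solve(K,[u,v,1.]); return -R.T@t,d
def atz(c,u,v,z):
    o,d=ray(c,u,v); return o+d*(z-o[2])/d[2]
def proj(c,X):
    p=np.array(c['R'])@np.array(X,float)+np.array(c['t']).ravel(); p=np.array(c['camera_matrix'])@p; return p[:2]/p[2]
def load(f): 
    d=np.load('pics/'+f+'.npz'); return {'camera_matrix':d['K'],'R':d['R'],'t':d['t']}
E
python3 - <<'E'
from h import *
a=cap('scene','s1.png');b=cap('side','d1.png')
o=arm.observe();print(o)
print(arm.tip_extent)
for c in(a,b):print(ray(c,320,200))
E
```

```text
{'time_s': 0.1, 'q': array([ 9.76686565e-01,  3.81121223e-01,  1.29816495e+00, -2.39620633e-05,
        1.46357828e+00, -2.15272879e-01]), 'joint_velocities': array([-0.00027679, -0.00089367, -0.00088185, -0.00037459,  0.00024917,
        0.00010465]), 'joint_efforts': array([ 2.58480060e-03, -4.38653576e+01, -2.24911541e+01,  7.14376546e-02,
        3.42768850e-02, -9.72381258e-05]), 'ee_pos': array([203.25981204, 510.78827792, 234.11023436]), 'orientation': array([ 1.88286465e-01,  9.82113946e-01, -5.89226790e-04, -2.39427844e-04]), 'wrist_force': array([-0.33173086,  0.02295524,  0.12175993]), 'ft_torque': array([-0.03713669,  0.05317389,  0.01575481]), 'grasp_force': 0.0, 'grip_width': 1.0020322599036309}
17.0
(array([ 120.33651612, -709.34562653,  790.15477369]), array([ 0.48378156,  0.46620606, -0.74097516]))
(array([308.28216516, 548.08123521, 614.70792701]), array([ 0.28376397, -0.81875381, -0.49912659]))
```

View pics/s1.png

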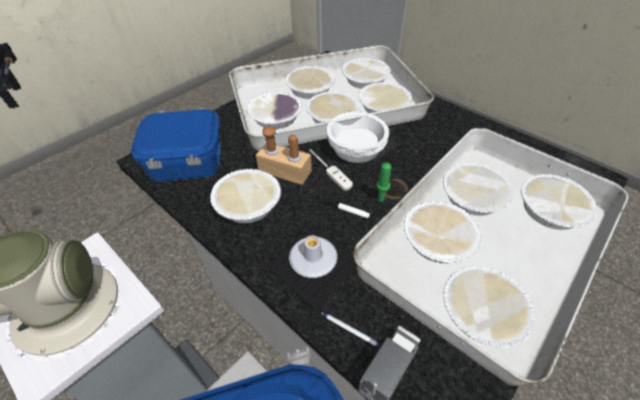

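View pics/d1.png

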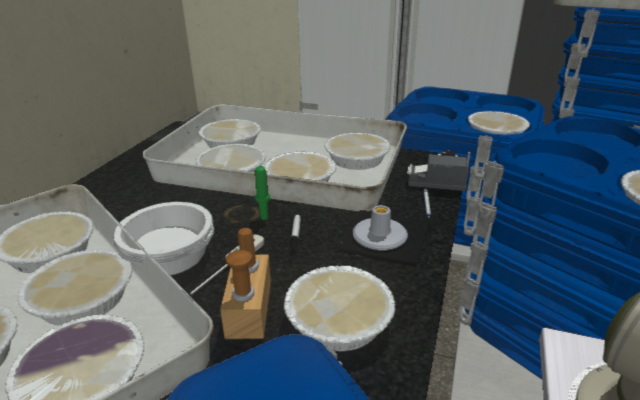

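The scene shows two handles in the rack, at (269,138) and (293,148), and a green decoy at (384,180). The dish standing by itself is at (246,195) and the plate at (313,258). In the side view, the handle at (240,265) looks mushroom-topped and the one at (246,240) plain. One enlarged crop will confirm this.

Run:
```python
from h import *
s=cv2.imread('pics/s1.png');d=cv2.imread('pics/d1.png')
f=lambda i,x,y,w,h:cv2.resize(i[y:y+h,x:x+w],(400,300),interpolation=cv2.INTER_CUBIC)
cv2.imwrite('pics/c1.png',np.vstack([np.hstack([f(s,240,115,100,75),f(s,273,225,80,60)]),np.hstack([f(d,205,220,100,75)[:,:],f(d,340,195,80,60)])]))
```

```text
(no output)
```

View pics/c1.png

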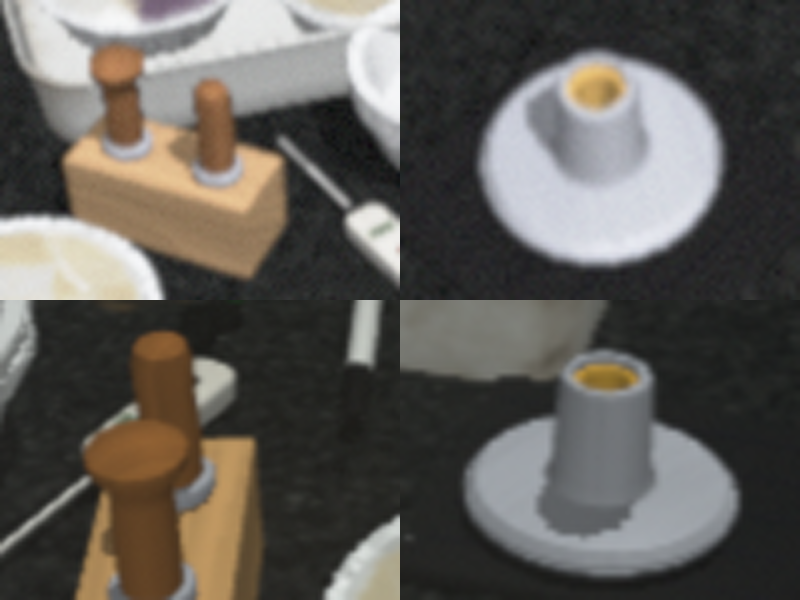

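Handle candidates in the scene: (269,138) has the wide knob, so it is the spare. (294,147) has a plain rounded top and is the one meant. (384,180) is green, so not meant. The crop confirms this.

Run:
```python
from h import *
a=load('s1.png');b=load('d1.png')
def tri(p,q):
    o1,d1=ray(a,*p);o2,d2=ray(b,*q)
    s=np.linalg.lstsq(np.c_[d1,-d2],o2-o1,rcond=None)[0]
    return ((o1+s[0]*d1+o2+s[1]*d2)/2).round(1),np.linalg.norm(o1+s[0]*d1-o2-s[1]*d2).round(1)
P=lambda n,uv1,uv2,z:print(n,tri(uv1,uv2),atz(a,*uv1,z).round(1),atz(b,*uv2,z).round(1))
P('top',(293,136.5),(245.5,231.5),145)
P('collar',(294.4,158),(248,264),75)
P('mouth',(312.2,242.2),(381.4,210.2),76)
P('dish',(246,192),(339.5,303),49)
P('plate',(313.2,257),(380.4,233),24)
for n,uv in dict(spare=(269,131)).items(): print(n,atz(a,*uv,151).round(1))
for n,uv in dict(rackL=(256.5,155),rackR=(302,167),rackB=(312,154),rackT=(267,146)).items(): print(n,atz(a,*uv,66).round(1))
for n,uv in dict(mk1=(337,205),mk2=(369,216),pr1=(313,150),pr2=(350,187),pen1=(322,313),pen2=(376,344),bowl=(331,150),traycorner=(357,250),trayfar=(250,140),green=(384,200),bluebox=(218,170)).items(): print(n,atz(a,*uv,10).round(1))
```

```text
top (array([667.4, -82.5, 142.7]), np.float64(1.7)) [666.6 -84.3 145. ] [664.6 -78.6 145. ]
collar (array([667.4, -83.5,  67.5]), np.float64(5.3)) [658.5 -91.2  75. ] [665.6 -76.7  75. ]
mouth (array([ 475.9, -337.2,   73.8]), np.float64(0.5)) [ 475.  -338.4   76. ] [ 475.  -333.4   76. ]
dish (array([489.7, -64.5,  42. ]), np.float64(4.3)) [488.6 -70.   49. ] [485.2 -56.   49. ]
plate (array([ 475.1, -339.1,   13.5]), np.float64(0.4)) [ 470.1 -344.1   24. ] [ 472.4 -323.8   24. ]
spare [633.6 -22.  151. ]
rackL [599.   10.4  66. ]
rackR [ 652.5 -127.6   66. ]
rackB [ 713.  -109.7   66. ]
rackT [647.9  18.4  66. ]
mk1 [ 647.9 -267.1   10. ]
mk2 [ 676.5 -359.    10. ]
pr1 [775.3 -52.1  10. ]
pr2 [ 726.9 -249.    10. ]
pen1 [ 381.7 -455.    10. ]
pen2 [ 407.4 -587.    10. ]
bowl [814.4 -95.7  10. ]
traycorner [ 566.8 -405.7   10. ]
trayfar [671.4 140.6  10. ]
green [ 752.1 -354.2   10. ]
bluebox [510.1 101.   10. ]
```

```bash
python3 -m inch '[{"dx":1.1,"dy":-1.4,"dz":1,"az":-1},{"dx":2.2,"dy":-2.8,"dz":2,"az":-2},{"dx":3.3,"dy":-4.2,"dz":3,"az":-3},{"dx":4.4,"dy":-5.6,"dz":3,"az":-4},{"dx":5.5,"dy":-7,"dz":3,"az":-5}]' 10
python3 -m inch '[{"dx":1.1,"dy":-1.4},{"dx":2.2,"dy":-2.8},{"dx":3.3,"dy":-4.2},{"dx":4.4,"dy":-5.6},{"dx":5.5,"dy":-7}]'
python3 -m inch '[{"dx":1.1,"dy":-1.4},{"dx":2.2,"dy":-2.8},{"dx":3.2,"dy":-4.2},{"dx":4,"dy":-5.3},{"dx":4,"dy":-5.3}]'
cat >> h.py <<'E'
from scipy.spatial.transform import Rotation as Ro
def wcap(f):
    o=arm.observe(); c=cap('wrist',f); T=np.array(c['tool_from_camera'])
    Rt=Ro.from_quat(o['orientation']).as_matrix(); Rwc=Rt@T[:3,:3]; twc=Rt@T[:3,3]+o['ee_pos']
    c['R']=Rwc.T; c['t']=-Rwc.T@twc; np.savez('pics/'+f+'.npz',K=c['camera_matrix'],R=c['R'],t=c['t']); 
    print('tcp',o['ee_pos'].round(1),'ty',Rt[:,1].round(3),'tz',Rt[:,2].round(3),'F',o['wrist_force'].round(1),'g',o['grip_width'].round(3),o['grasp_force'],'t',o['time_s']); return c
E
python3 - <<'E'
from h import *
c=wcap('w1.png'); print(ray(c,320,200))
for X in [(667,-83,147),(667,-83,75),(633,-22,151),(490,-65,49)]: print(X,proj(c,X).round(1))
E
```

```text
validation failed for argument at $[0]...
validation failed for argument at $[0]...
validation failed for argument at $[0]...
Traceback (most recent call last):
  File "h.py", line 20, in wcap
    print('tcp',o['ee_pos'].round(1),'ty',Rt[:,1].round(3),'tz',Rt[:,2].round(3),'F',o['wrist_force'].round(1),'g',o['grip_width'].round(3),o['grasp_force'],'t',o['time_s']); return c
                                                                                                                   ^^^^^^^^^^^^^^^^^^^^^
AttributeError: 'float' object has no attribute 'round'
```

View pics/w1.png

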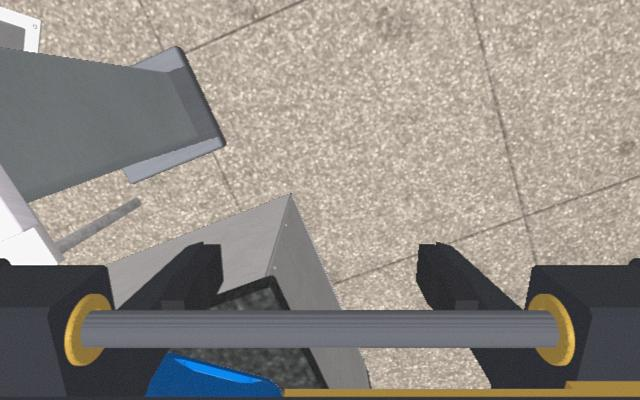

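The arm has not moved. The wrist view shows the floor, with the fingers at (205,280) and (435,280). The rows were refused, so I will give every key in each row.

```bash
sed -i "s/o\['grip_width'\].round(3)/round(o['grip_width'],3)/" h.py
python3 -m inch '[{"ax":0,"ay":0,"az":-1,"dx":1.1,"dy":-1.4,"dz":1,"gripper":88},{"ax":0,"ay":0,"az":-2,"dx":2.2,"dy":-2.8,"dz":2,"gripper":88},{"ax":0,"ay":0,"az":-3,"dx":3.3,"dy":-4.2,"dz":3,"gripper":88},{"ax":0,"ay":0,"az":-4,"dx":4.4,"dy":-5.6,"dz":3,"gripper":88},{"ax":0,"ay":0,"az":-5,"dx":5.5,"dy":-7,"dz":3,"gripper":88}]' 10
```

```text
time_s: 0.78
ee_pos: [369.1, 299.5, 324.8]
orientation: [0.515, 0.857, 0.0, 0.0]
wrist_force: [0.6, 1.0, -0.0]
grip_width: 0.998
grasp_force: 0.0
```

```bash
python3 -m inch '[{"ax":0,"ay":0,"az":0,"dx":1.1,"dy":-1.4,"dz":0,"gripper":88},{"ax":0,"ay":0,"az":0,"dx":2.2,"dy":-2.8,"dz":0,"gripper":88},{"ax":0,"ay":0,"az":0,"dx":3.3,"dy":-4.2,"dz":0,"gripper":88},{"ax":0,"ay":0,"az":0,"dx":4.4,"dy":-5.6,"dz":0,"gripper":88},{"ax":0,"ay":0,"az":0,"dx":5.5,"dy":-7,"dz":0,"gripper":88}]'
python3 -m inch '[{"ax":0,"ay":0,"az":0,"dx":1.1,"dy":-1.4,"dz":0,"gripper":88},{"ax":0,"ay":0,"az":0,"dx":2.2,"dy":-2.8,"dz":0,"gripper":88},{"ax":0,"ay":0,"az":0,"dx":3.3,"dy":-4.2,"dz":-1,"gripper":88},{"ax":0,"ay":0,"az":0,"dx":4.3,"dy":-5.6,"dz":-2,"gripper":88},{"ax":0,"ay":0,"az":0,"dx":4.3,"dy":-5.6,"dz":-2,"gripper":88}]'
python3 - <<'E'
from h import *
c=wcap('w1.png'); print(ray(c,320,200))
for X in [(667,-83,147),(667,-83,75),(633,-22,151),(490,-65,49)]: print(X,proj(c,X).round(1))
E
```

```text
time_s: 1.4
ee_pos: [534.2, 89.4, 324.5]
orientation: [0.513, 0.858, -0.0, -0.0]
wrist_force: [0.8, 0.1, -0.8]
grip_width: 1.001
grasp_force: 0.0
time_s: 2.02
ee_pos: [662.7, -79.8, 260.0]
orientation: [0.514, 0.858, -0.001, -0.003]
wrist_force: [-0.1, 0.1, -0.6]
grip_width: 1.0
grasp_force: 0.0
tcp [662.7 -79.8 260. ] ty [ 0.882  0.471 -0.005] tz [-0.007  0.002 -1.   ] F [-0.1  0.1 -0.6] g 1.0 0.0 t 2.025
(array([629.60313145, -15.52171775, 409.5412984 ]), array([ 0.12907557, -0.24656383, -0.96049618]))
(667, -83, 147) [322.4 201.3]
(667, -83, 75) [322.1 180.3]
(633, -22, 151) [320.9 108. ]
(490, -65, 49) [168.5  73.2]
```

View pics/w1.png

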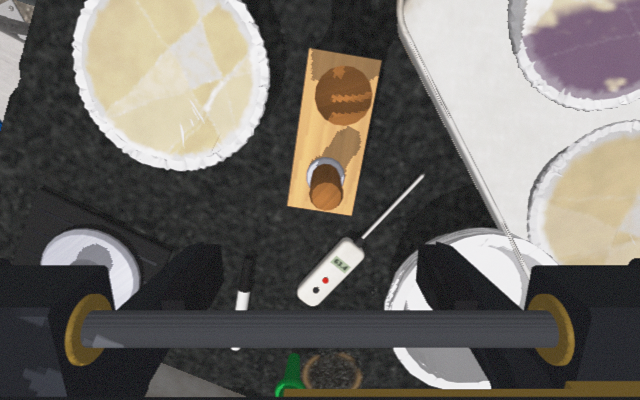

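The wrist view shows the plain handle's top at (326,195), its collar at (325,178), and the knob at (343,95).

Run:
```python
from h import *
c=load('w1.png')
print(atz(c,326,194,146),atz(c,325,178,70),atz(c,343,95,151))
for p in [(74,70),(270,80),(195,169)]: print(atz(c,*p,49))
for th in np.arange(0,360,30): 
    print(th,proj(c,(490+96.5*np.cos(np.radians(th)),-65+96.5*np.sin(np.radians(th)),49)).round(0))
```

```text
[666.82102891 -76.75689225 146.        ] [668.97507127 -80.61087755  70.        ] [642.49311117  -6.95878891 151.        ]
[ 408.74216042 -105.03184042   49.        ]
[578.73906674 -24.61066413  49.        ]
[ 548.46841554 -139.66770004   49.        ]
0 [259. 122.]
30 [269.  70.]
60 [251.  14.]
90 [208. -28.]
120 [152. -42.]
150 [101. -23.]
180 [71. 21.]
210 [69. 77.]
240 [ 93. 127.]
270 [134. 161.]
300 [183. 172.]
330 [228. 158.]
```

```bash
python3 -m inch '[{"ax":0,"ay":0,"az":-1,"dx":0.15,"dy":0.03,"dz":-1.5,"gripper":88},{"ax":0,"ay":0,"az":-1,"dx":0.15,"dy":0.03,"dz":-3,"gripper":88},{"ax":0,"ay":0,"az":-1,"dx":0.15,"dy":0.03,"dz":-4.2,"gripper":88},{"ax":0,"ay":0,"az":-1,"dx":0.15,"dy":0.03,"dz":-5.13,"gripper":88},{"ax":0,"ay":0,"az":-1,"dx":0.15,"dy":0.03,"dz":-5.13,"gripper":60}]' 45
python3 -m inch '[{"ax":0,"ay":0,"az":0,"dx":0,"dy":0,"dz":0,"gripper":40},{"ax":0,"ay":0,"az":0,"dx":0,"dy":0,"dz":0,"gripper":20},{"ax":0,"ay":0,"az":0,"dx":0,"dy":0,"dz":0,"gripper":20},{"ax":0,"ay":0,"az":0,"dx":0,"dy":0,"dz":0,"gripper":20},{"ax":0,"ay":0,"az":0,"dx":0,"dy":0,"dz":0,"gripper":20}]' 45
```

```text
time_s: 2.7
ee_pos: [666.1, -74.7, 110.4]
orientation: [0.571, 0.821, -0.0, -0.001]
wrist_force: [0.7, 0.8, 0.5]
grip_width: 0.911
grasp_force: 0.0
time_s: 3.32
ee_pos: [666.9, -76.1, 110.8]
orientation: [0.571, 0.821, 0.0, 0.0]
wrist_force: [0.5, 0.5, -0.4]
grip_width: 0.342
grasp_force: 0.0
```

```bash
python3 -m inch '[{"ax":0,"ay":0,"az":0,"dx":0,"dy":-0.05,"dz":-0.05,"gripper":20},{"ax":0,"ay":0,"az":0,"dx":0,"dy":-0.05,"dz":-0.05,"gripper":20},{"ax":0,"ay":0,"az":0,"dx":0,"dy":-0.05,"dz":-0.05,"gripper":20}]' 45
```

```text
time_s: 3.7
ee_pos: [667.1, -77.0, 110.7]
orientation: [0.571, 0.821, 0.001, 0.0]
wrist_force: [-2.8, 3.6, 8.6]
grip_width: 0.303
grasp_force: 45.0
```

```bash
python3 -m inch '[{"ax":0,"ay":0,"az":0,"dx":0,"dy":0,"dz":0.3,"gripper":20},{"ax":0,"ay":0,"az":0,"dx":0,"dy":0,"dz":1,"gripper":20},{"ax":0,"ay":0,"az":0,"dx":0,"dy":0,"dz":2,"gripper":20},{"ax":0,"ay":0,"az":0,"dx":0,"dy":0,"dz":3.2,"gripper":20},{"ax":0,"ay":0,"az":0,"dx":0,"dy":0,"dz":4.2,"gripper":20}]' 45
python3 -m inch '[{"ax":0,"ay":0,"az":0,"dx":-0.8,"dy":-1.1,"dz":0,"gripper":20},{"ax":0,"ay":0,"az":0,"dx":-2,"dy":-2.6,"dz":0,"gripper":20},{"ax":0,"ay":0,"az":0,"dx":-3.1,"dy":-4.2,"dz":0,"gripper":20},{"ax":0,"ay":0,"az":0,"dx":-4.2,"dy":-5.7,"dz":0,"gripper":20},{"ax":0,"ay":0,"az":0,"dx":-5.2,"dy":-7,"dz":0,"gripper":20}]'
python3 -m inch '[{"ax":0,"ay":0,"az":0,"dx":-0.7,"dy":-1,"dz":0,"gripper":20},{"ax":0,"ay":0,"az":0,"dx":-1.2,"dy":-1.7,"dz":0,"gripper":20},{"ax":0,"ay":0,"az":0,"dx":-1.2,"dy":-1.7,"dz":0,"gripper":20},{"ax":0,"ay":0,"az":0,"dx":-1.2,"dy":-1.7,"dz":0,"gripper":20}]'
python3 - <<'E'
from h import *
wcap('w2.png');a=cap('scene','s2.png');b=cap('side','d2.png')
s=a['image'][:,:,::-1];d=b['image'][:,:,::-1];w=cv2.imread('pics/w2.png')
f=lambda i,x,y,w,h:cv2.resize(i[y:y+h,x:x+w],(400,w and 400*h//w),interpolation=cv2.INTER_CUBIC)
cv2.imwrite('pics/c2.png',np.hstack([f(s,262,170,100,150),f(d,330,105,100,150)]))
E
```

```text
time_s: 4.32
ee_pos: [666.9, -77.8, 236.8]
orientation: [0.572, 0.821, 0.0, 0.0]
wrist_force: [-0.0, -0.2, -0.9]
grip_width: 0.308
grasp_force: 45.0
time_s: 4.95
ee_pos: [509.4, -289.2, 235.4]
orientation: [0.572, 0.82, -0.0, 0.0]
wrist_force: [0.6, -0.5, -1.0]
grip_width: 0.304
grasp_force: 45.0
time_s: 5.45
ee_pos: [475.2, -338.1, 235.3]
orientation: [0.571, 0.821, 0.0, -0.0]
wrist_force: [0.4, 0.5, -1.7]
grip_width: 0.305
grasp_force: 45.0
tcp [ 475.2 -338.1  235.3] ty [0.938 0.347 0.   ] tz [ 0.  0. -1.] F [ 0.4  0.5 -1.7] g 0.305 44.98998546972871 t 5.45
```

View pics/c2.png

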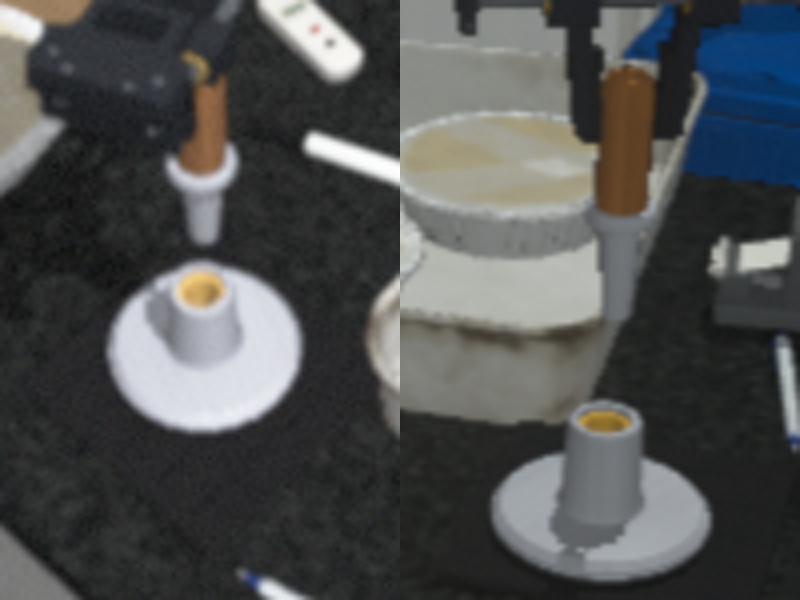

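The handle hangs upright above the boss. Tip: scene (313,230), side (384.5,184). Mouth: scene (312.5,242.3), side (381.5,210.2).

```bash
cat >> h.py <<'E'
def tri(a,b,p,q):
    o1,d1=ray(a,*p);o2,d2=ray(b,*q)
    s=np.linalg.lstsq(np.c_[d1,-d2],o2-o1,rcond=None)[0]
    return ((o1+s[0]*d1+o2+s[1]*d2)/2).round(1),np.linalg.norm(o1+s[0]*d1-o2-s[1]*d2).round(1)
E
python3 - <<'E'
from h import *
a=load('s2.png');b=load('d2.png')
for n,p,q,z in [('tip',(313,229.8),(384.6,183.8),136.6),('col',(312.6,211.3),(385.8,160.5),190),('mouth',(312.5,242.3),(381.5,210.2),76)]:
    print(n,tri(a,b,p,q),atz(a,*p,z),atz(b,*q,z))
# image jacobian at tip
for X in [(475,-338,136.6),(485,-338,136.6),(475,-328,136.6)]: print(proj(a,X),proj(b,X))
# predicted mouth pix for mouth directly below the tip
for X in [(475,-338,136.6),(475,-338,76)]: print(proj(a,X),proj(b,X))
E
```

```text
tip (array([ 473.2, -345.9,  133.5]), np.float64(1.5)) [ 470.6912837  -347.70593066  136.6       ] [ 472.88053963 -340.79102763  136.6       ]
col (array([ 475.3, -342.8,  190.2]), np.float64(3.8)) [ 477.62366718 -342.19943971  190.        ] [ 473.40380176 -341.28188005  190.        ]
mouth (array([ 476. , -337.9,   73.5]), np.float64(0.9)) [ 475.30364746 -339.08398484   76.        ] [ 474.75974875 -333.46532297   76.        ]
[311.19969496 226.37821605] [383.31693828 184.2590797 ]
[314.25377065 223.79677531] [378.61286222 183.59152419]
[308.01278497 224.0453704 ] [382.28618857 186.43258223]
[311.19969496 226.37821605] [383.31693828 184.2590797 ]
[312.08184358 242.12755656] [381.84668878 209.14115052]
```

```bash
python3 -m inch '[{"ax":0,"ay":0,"az":0,"dx":0.09,"dy":0.25,"dz":-0.6,"gripper":20},{"ax":0,"ay":0,"az":0,"dx":0.09,"dy":0.25,"dz":-1.2,"gripper":20},{"ax":0,"ay":0,"az":0,"dx":0.09,"dy":0.25,"dz":-1.6,"gripper":20},{"ax":0,"ay":0,"az":0,"dx":0.09,"dy":0.25,"dz":-1.6,"gripper":20}]' 45
python3 - <<'E'
from h import *
w=wcap('w3.png')['image'][:,:,::-1];a=cap('scene','s3.png');b=cap('side','d3.png')
s=a['image'][:,:,::-1];d=b['image'][:,:,::-1]
f=lambda i,x,y,w,h:cv2.resize(i[y:y+h,x:x+w],(400,400*h//w),interpolation=cv2.INTER_CUBIC)
cv2.imwrite('pics/c3.png',np.hstack([f(s,287,190,50,75),f(d,357,140,50,75)]))
cv2.imwrite('pics/c3w.png',w)
E
```

```text
time_s: 6.1
ee_pos: [477.6, -330.7, 186.7]
orientation: [0.571, 0.821, 0.0, -0.001]
wrist_force: [0.3, -0.3, -1.4]
grip_width: 0.304
grasp_force: 45.0
tcp [ 477.6 -330.7  186.7] ty [ 0.938  0.347 -0.001] tz [-0.001  0.001 -1.   ] F [ 0.3 -0.3 -1.4] g 0.304 44.98985717073083 t 6.1
```

View pics/c3.png

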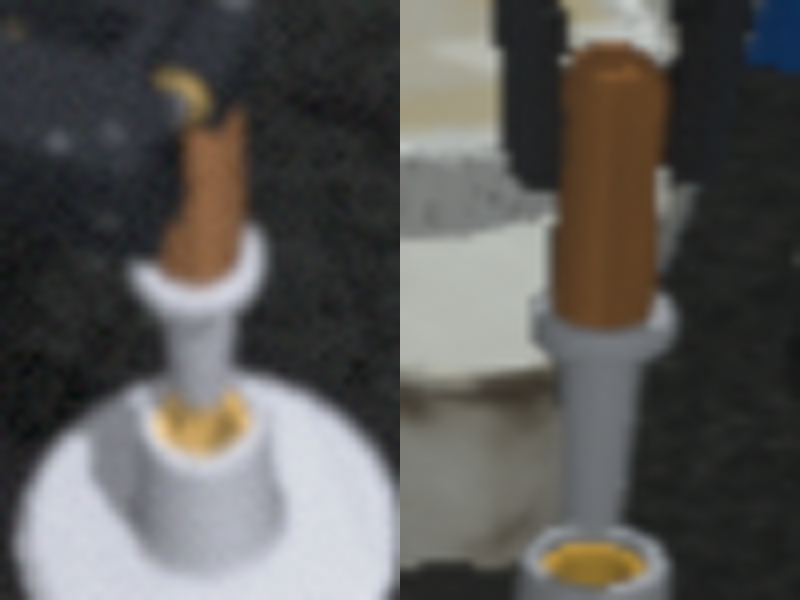

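View pics/c3w.png

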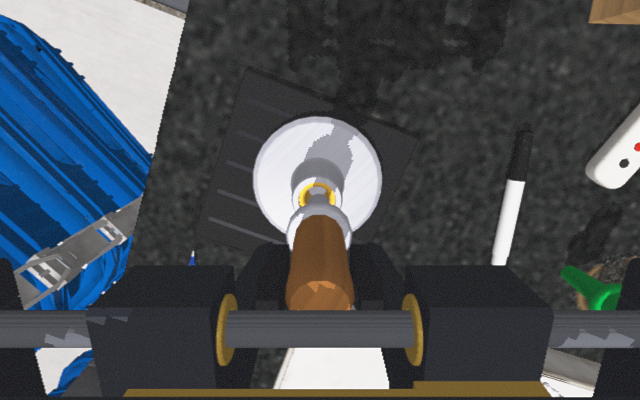

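The shank is above the bore: tip at scene (312.4,240) and side (382.4,206), mouth at scene (312.5,242.3) and side (381.5,210.2). In the wrist view, tip and mouth are both near (318,196). Next I check the tilt and the offset.

Run:
```python
from h import *
a=load('s3.png');b=load('d3.png');w=load('w3.png')
for n,p,q,z in [('tip',(312.4,240.0),(382.4,206.3),88),('mouth',(312.5,242.3),(381.5,210.2),76)]:
    print(n,tri(a,b,p,q),atz(a,*p,z),atz(b,*q,z))
print('mouth w',atz(w,318,197,76))
# vertical axis in crops
t=tri(a,b,(312.4,240.0),(382.4,206.3))[0]
for h in (0,54,90,135): 
    X=t+[0,0,h]; p=proj(a,X);q=proj(b,X);print(h,((p-[287,190])*8).round(),((q-[357,140])*8+[400,0]).round(),proj(w,X).round(1))
```

```text
tip (array([ 475.1, -338.3,   83.5]), np.float64(2.0)) [ 473.96598889 -340.56575846   88.        ] [ 472.68603463 -330.08112699   88.        ]
mouth (array([ 476. , -337.9,   73.5]), np.float64(0.9)) [ 475.30364746 -339.08398484   76.        ] [ 474.75974875 -333.46532297   76.        ]
mouth w [ 477.40055593 -331.88799689   76.        ]
0 [201. 402.] [600. 529.] [312.1 206.5]
54 [195. 289.] [611. 350.] [310.3 233.4]
90 [190. 208.] [618. 226.] [308.6 260.1]
135 [184.  97.] [627.  65.] [305.2 312.7]
```

Run:
```python
from h import *
w=load('w3.png'); i=cv2.imread('pics/w3.png')
print('top',atz(w,322,296,221),'collar top',atz(w,320,232,151),'tip',atz(w,318,196,88),'mouth',atz(w,318,197,76),'plate',atz(w,318,181,24))
w1=load('w1.png')
# colour profile down the column u=319 and across rows
for v in range(150,250,3): print(v,i[v,316:322].mean(0).astype(int),end='; ')
# grip edges at several rows: brown mask
hsv=cv2.cvtColor(i,cv2.COLOR_BGR2HSV)
m=cv2.inRange(hsv,(3,90,40),(16,255,220))
print()
for v in range(215,315,8):
    x=np.where(m[v,270:370])[0]; print(v,(x.min()+270,x.max()+270) if len(x) else None)
```

```text
top [ 478.03281266 -327.93402064  221.        ] collar top [ 478.33383641 -330.45303734  151.        ] tip [ 475.99568062 -327.96598935   88.        ] mouth [ 477.40055593 -331.88799689   76.        ] plate [ 477.15679495 -331.74213824   24.        ]
150 [167 157 158]; 153 [167 158 157]; 156 [168 158 158]; 159 [135 127 128]; 162 [129 122 122]; 165 [129 122 123]; 168 [129 122 121]; 171 [126 120 119]; 174 [127 120 120]; 177 [161 150 151]; 180 [168 158 158]; 183 [ 65 151 194]; 186 [ 98 134 155]; 189 [167 158 158]; 192 [167 157 157]; 195 [116 109 108]; 198 [116 110 110]; 201 [118 111 111]; 204 [133 126 127]; 207 [157 149 148]; 210 [165 155 155]; 213 [168 159 156]; 216 [35 65 97]; 219 [43 67 99]; 222 [42 67 98]; 225 [41 68 98]; 228 [41 65 96]; 231 [40 66 97]; 234 [42 67 97]; 237 [43 68 97]; 240 [39 65 96]; 243 [39 65 96]; 246 [41 67 96]; 249 [42 67 97]; 
215 (np.int64(312), np.int64(325))
223 (np.int64(301), np.int64(336))
231 (np.int64(297), np.int64(341))
239 (np.int64(295), np.int64(343))
247 (np.int64(294), np.int64(344))
255 (np.int64(291), np.int64(346))
263 (np.int64(291), np.int64(347))
271 (np.int64(289), np.int64(349))
279 (np.int64(288), np.int64(351))
287 (np.int64(286), np.int64(353))
295 (np.int64(285), np.int64(353))
303 (np.int64(286), np.int64(352))
311 None
```

Run:
```python
from h import *
w=load('w3.png'); i=cv2.imread('pics/w3.png')
print([ (v,*i[v,316:321].mean(0).astype(int)) for v in range(174,198)])
t=np.array([.347,-.938,0]);n=np.array([.938,.347,0])
D=lambda X:(round(float(X@t),1),round(float(X@n),1))
for v in (185.5,187): print('tip',D(atz(w,318,v,88)+8*t))
for v in (181.5,182.5):print('mouth in',D(atz(w,318,v,76)+10*t))
for v in (175.5,176.5):print('mouth out',D(atz(w,318,v,76)+18.5*t))
g=cv2.cvtColor(i,cv2.COLOR_BGR2HSV);m=(g[:,:,1]>110)&(g[:,:,0]>17)
for v in range(182,212,3):
    x=np.where(m[v,290:350])[0];print(v,x+290)
# collar -t edge bottom z=142 r19, grip top
print('tcp',D(np.array([477.6,-330.7,0])))
for v in (203,204): print('collar bottom',D(atz(w,318,v,142)+19*t))
for v in (214,216): print('grip bottom at collar',D(atz(w,318,v,151)+14*t))
for v in (306,309): print('top +t edge',D(atz(w,319,v,219)-13*t))
```

```text
[(174, np.int64(128), np.int64(121), np.int64(121)), (175, np.int64(132), np.int64(123), np.int64(124)), (176, np.int64(142), np.int64(133), np.int64(133)), (177, np.int64(163), np.int64(153), np.int64(153)), (178, np.int64(169), np.int64(160), np.int64(160)), (179, np.int64(171), np.int64(161), np.int64(161)), (180, np.int64(169), np.int64(158), np.int64(158)), (181, np.int64(168), np.int64(159), np.int64(160)), (182, np.int64(125), np.int64(155), np.int64(174)), (183, np.int64(64), np.int64(150), np.int64(193)), (184, np.int64(53), np.int64(147), np.int64(191)), (185, np.int64(57), np.int64(126), np.int64(162)), (186, np.int64(104), np.int64(135), np.int64(154)), (187, np.int64(166), np.int64(157), np.int64(157)), (188, np.int64(170), np.int64(159), np.int64(157)), (189, np.int64(168), np.int64(158), np.int64(158)), (190, np.int64(166), np.int64(157), np.int64(157)), (191, np.int64(167), np.int64(157), np.int64(157)), (192, np.int64(167), np.int64(157), np.int64(157)), (193, np.int64(158), np.int64(149), np.int64(149)), (194, np.int64(119), np.int64(111), np.int64(112)), (195, np.i
[... 302 characters left out ...]
309 310 311 312 313 314 315 316 317 318 319 320 321 322 323 324
 325 326]
188 [304 305 306 307 308 309 325 326 327 328 329 330]
191 [301 302 303 304 305 306 307 326 327 328 329 330 331 332]
194 [300 301 302 303 304 305 306 307 308 309 324 325 326 327 328 329 330 331
 332 333]
197 [299 300 301 302 303 304 305 306 307 308 309 328 329 330 331 332 333 334]
200 [299 300 301 302 303 304 305 306 307 329 330 331 332 333 334]
203 [299 300 301 302 303 304 305 306 330 331 332 333 334]
206 [301]
209 []
tcp (475.9, 333.2)
collar bottom (480.8, 332.9)
collar bottom (481.4, 332.9)
grip bottom at collar (479.4, 332.9)
grip bottom at collar (480.5, 332.9)
top +t edge (466.0, 333.5)
top +t edge (467.3, 333.5)
```

In the wrist view the dark shank edge starts at v≈194 inside the gold mouth (columns 299-334), so the tip is aligned with the mouth to about 1 mm. I go down slowly and watch the forces.

```bash
python3 -m inch '[{"ax":0,"ay":0,"az":0,"dx":-0.02,"dy":0,"dz":-0.2,"gripper":20},{"ax":0,"ay":0,"az":0,"dx":-0.02,"dy":0,"dz":-0.4,"gripper":20},{"ax":0,"ay":0,"az":0,"dx":-0.02,"dy":0,"dz":-0.55,"gripper":20},{"ax":0,"ay":0,"az":0,"dx":-0.02,"dy":0,"dz":-0.65,"gripper":20}]' 45
```

```text
time_s: 6.75
ee_pos: [476.9, -331.1, 167.3]
orientation: [0.571, 0.821, 0.0, -0.0]
wrist_force: [0.2, 0.4, -0.8]
grip_width: 0.306
grasp_force: 45.0
```

```bash
python3 -m inch '[{"ax":0,"ay":0,"az":0,"dx":0,"dy":0,"dz":-0.15,"gripper":20},{"ax":0,"ay":0,"az":0,"dx":0,"dy":0,"dz":-0.3,"gripper":20}]' 45
```

```text
time_s: 7.0
ee_pos: [477.0, -331.1, 158.5]
orientation: [0.571, 0.821, -0.0, 0.0]
wrist_force: [-0.7, 0.3, -1.1]
grip_width: 0.306
grasp_force: 45.0
```

```bash
python3 -m inch '[{"ax":0,"ay":0,"az":0,"dx":0,"dy":0,"dz":-0.15,"gripper":20},{"ax":0,"ay":0,"az":0,"dx":0,"dy":0,"dz":-0.3,"gripper":20}]' 45
```

```text
time_s: 7.25
ee_pos: [477.0, -331.2, 149.4]
orientation: [0.571, 0.821, -0.0, -0.0]
wrist_force: [-0.1, -0.2, -1.3]
grip_width: 0.307
grasp_force: 45.0
```

```bash
python3 -m inch '[{"ax":0,"ay":0,"az":0,"dx":0,"dy":0,"dz":-0.1,"gripper":20},{"ax":0,"ay":0,"az":0,"dx":0,"dy":0,"dz":-0.15,"gripper":20}]' 45
```

```text
time_s: 7.5
ee_pos: [476.9, -331.2, 145.1]
orientation: [0.571, 0.821, -0.0, -0.0]
wrist_force: [-0.9, -0.3, -0.7]
grip_width: 0.3
grasp_force: 45.0
```

```bash
python3 -m inch '[{"ax":0,"ay":0,"az":0,"dx":0,"dy":0,"dz":-0.07,"gripper":20},{"ax":0,"ay":0,"az":0,"dx":0,"dy":0,"dz":-0.1,"gripper":20}]' 45
```

```text
time_s: 7.75
ee_pos: [476.9, -331.2, 142.3]
orientation: [0.571, 0.821, -0.0, 0.0]
wrist_force: [-2.2, -1.9, -0.2]
grip_width: 0.308
grasp_force: 45.0
```

```bash
python3 -m inch '[{"ax":0,"ay":0,"az":0,"dx":0,"dy":0,"dz":-0.06,"gripper":20},{"ax":0,"ay":0,"az":0,"dx":0,"dy":0,"dz":-0.06,"gripper":20}]' 45
```

```text
time_s: 8.0
ee_pos: [476.8, -331.2, 140.3]
orientation: [0.571, 0.821, -0.0, -0.0]
wrist_force: [-2.0, -1.3, -0.2]
grip_width: 0.303
grasp_force: 45.0
```

```bash
python3 -m inch '[{"ax":0,"ay":0,"az":0,"dx":-0.02,"dy":-0.02,"dz":0,"gripper":20},{"ax":0,"ay":0,"az":0,"dx":-0.02,"dy":-0.02,"dz":-0.06,"gripper":20},{"ax":0,"ay":0,"az":0,"dx":-0.02,"dy":-0.02,"dz":-0.06,"gripper":20}]' 45
```

```text
time_s: 8.38
ee_pos: [476.4, -331.6, 138.5]
orientation: [0.571, 0.821, 0.0, -0.0]
wrist_force: [-0.6, -0.4, -1.4]
grip_width: 0.307
grasp_force: 45.0
```

```bash
python3 -m inch '[{"ax":0,"ay":0,"az":0,"dx":0,"dy":0,"dz":-0.04,"gripper":20},{"ax":0,"ay":0,"az":0,"dx":0,"dy":0,"dz":-0.04,"gripper":20}]' 45
```

```text
time_s: 8.62
ee_pos: [476.4, -331.7, 137.4]
orientation: [0.571, 0.821, 0.0, 0.0]
wrist_force: [-0.5, -0.1, 0.4]
grip_width: 0.306
grasp_force: 45.0
```

```bash
python3 -m inch '[{"ax":0,"ay":0,"az":0,"dx":0,"dy":0,"dz":-0.04,"gripper":20},{"ax":0,"ay":0,"az":0,"dx":0,"dy":0,"dz":-0.04,"gripper":20}]' 45
```

```text
time_s: 8.88
ee_pos: [476.5, -331.9, 136.6]
orientation: [0.571, 0.821, -0.0, 0.0]
wrist_force: [-1.6, 0.4, 5.0]
grip_width: 0.305
grasp_force: 45.0
```

```bash
python3 -m inch '[{"ax":0,"ay":0,"az":0,"dx":0,"dy":0,"dz":-0.04,"gripper":20},{"ax":0,"ay":0,"az":0,"dx":0,"dy":0,"dz":-0.04,"gripper":20}]' 45
```

```text
time_s: 9.12
ee_pos: [476.6, -332.1, 136.1]
orientation: [0.571, 0.821, -0.0, 0.001]
wrist_force: [-1.1, -0.7, 7.8]
grip_width: 0.308
grasp_force: 45.0
```

```bash
python3 -m inch '[{"ax":0,"ay":0,"az":0,"dx":-0.01,"dy":-0.01,"dz":-0.04,"gripper":20},{"ax":0,"ay":0,"az":0,"dx":-0.01,"dy":-0.01,"dz":-0.04,"gripper":20}]' 60
```

```text
time_s: 9.38
ee_pos: [476.7, -332.5, 135.7]
orientation: [0.571, 0.821, -0.0, 0.002]
wrist_force: [-2.2, 1.7, 12.7]
grip_width: 0.3
grasp_force: 60.0
```

```bash
python3 -m inch '[{"ax":0,"ay":0,"az":0,"dx":0,"dy":0,"dz":-0.03,"gripper":20},{"ax":0,"ay":0,"az":0,"dx":0,"dy":0,"dz":-0.03,"gripper":20}]' 60
```

```text
time_s: 9.62
ee_pos: [476.7, -332.7, 135.5]
orientation: [0.571, 0.821, -0.0, 0.002]
wrist_force: [-3.3, 0.5, 18.0]
grip_width: 0.304
grasp_force: 60.0
```

```bash
python3 -m inch '[{"ax":0,"ay":0,"az":0,"dx":-0.03,"dy":0,"dz":-0.01,"gripper":20},{"ax":0,"ay":0,"az":0,"dx":-0.03,"dy":0,"dz":-0.03,"gripper":20},{"ax":0,"ay":0,"az":0,"dx":-0.03,"dy":0,"dz":-0.03,"gripper":20}]' 60
```

```text
time_s: 10.0
ee_pos: [476.4, -332.8, 135.2]
orientation: [0.571, 0.821, -0.0, 0.003]
wrist_force: [-1.1, 3.2, 21.8]
grip_width: 0.304
grasp_force: 60.0
```

```bash
python3 -m inch '[{"ax":0,"ay":0,"az":0,"dx":-0.01,"dy":0.03,"dz":0,"gripper":20},{"ax":0,"ay":0,"az":0,"dx":-0.01,"dy":0.03,"dz":-0.02,"gripper":20},{"ax":0,"ay":0,"az":0,"dx":-0.01,"dy":0.03,"dz":-0.02,"gripper":20}]' 60
```

```text
time_s: 10.38
ee_pos: [476.3, -332.3, 135.0]
orientation: [0.571, 0.821, -0.001, 0.004]
wrist_force: [-1.0, 1.6, 22.6]
grip_width: 0.301
grasp_force: 60.0
```

```bash
python3 -m inch '[{"ax":0,"ay":0,"az":0,"dx":0,"dy":0,"dz":0.1,"gripper":20},{"ax":0,"ay":0,"az":0,"dx":0,"dy":0,"dz":0.25,"gripper":20},{"ax":0,"ay":0,"az":0,"dx":0,"dy":0,"dz":0.4,"gripper":20},{"ax":0,"ay":0,"az":0,"dx":0,"dy":0,"dz":0.4,"gripper":20}]' 60
```

```text
time_s: 10.88
ee_pos: [474.7, -330.9, 143.0]
orientation: [0.571, 0.821, 0.0, -0.001]
wrist_force: [0.4, -0.3, -7.9]
grip_width: 0.303
grasp_force: 60.0
```

```bash
python3 -m inch '[{"ax":0,"ay":0,"az":0,"dx":0,"dy":0,"dz":0.5,"gripper":20},{"ax":0,"ay":0,"az":0,"dx":0,"dy":0,"dz":1.1,"gripper":20},{"ax":0,"ay":0,"az":0,"dx":0,"dy":0,"dz":1.7,"gripper":20},{"ax":0,"ay":0,"az":0,"dx":0,"dy":0,"dz":2.3,"gripper":20},{"ax":0,"ay":0,"az":0,"dx":0,"dy":0,"dz":2.5,"gripper":20}]' 60
python3 -m inch '[{"ax":0,"ay":0,"az":0,"dx":0,"dy":0,"dz":0,"gripper":20},{"ax":0,"ay":0,"az":0,"dx":0,"dy":0,"dz":0,"gripper":20},{"ax":0,"ay":0,"az":0,"dx":0,"dy":0,"dz":0,"gripper":20},{"ax":0,"ay":0,"az":0,"dx":0,"dy":0,"dz":0,"gripper":20},{"ax":0,"ay":0,"az":0,"dx":0,"dy":0,"dz":0,"gripper":20}]' 60
python3 - <<'E'
from h import *
from scipy.optimize import least_squares
# dish rim fit in three earlier images: region of bright pixels near predicted dish, hull, circle at rim height in world
for f,s in (('s1.png',(246,193)),('d1.png',(339,303)),('w1.png',(172,80))):
    c=load(f);i=cv2.imread('pics/'+f)
    m=(i.max(2)>105).astype(np.uint8)
    m=cv2.morphologyEx(m,cv2.MORPH_OPEN,np.ones((3,3)))
    n,l=cv2.connectedComponents(m); k=l[s[1]-8:s[1]+9,s[0]-8:s[0]+9];k=np.bincount(k[k>0]).argmax()
    p=cv2.convexHull(max(cv2.findContours((l==k).astype(np.uint8),0,1)[0],key=len))[:,0].astype(float)
    bb=p.min(0),p.max(0)
    q=np.array([atz(c,*x,49)[:2] for x in p if 2<x[0]<637 and 2<x[1]<397])
    r=least_squares(lambda v:np.hypot(*(q-v[:2]).T)-v[2],[490,-65,96],loss='soft_l1')
    print(f,bb,r.x.round(1),np.sqrt((r.fun**2).mean()).round(2))
E
```

```text
time_s: 11.5
ee_pos: [475.1, -331.3, 220.1]
orientation: [0.571, 0.821, -0.0, 0.001]
wrist_force: [0.1, -0.5, -7.9]
grip_width: 0.301
grasp_force: 60.0
time_s: 12.12
ee_pos: [474.9, -331.1, 218.3]
orientation: [0.571, 0.821, 0.0, -0.0]
wrist_force: [-0.1, 0.2, -8.8]
grip_width: 0.3
grasp_force: 60.0
s1.png (array([0., 0.]), array([639., 221.])) [494.3 -78.3 103.7] 0.0
d1.png (array([  0., 184.]), array([394., 399.])) [1041.1  955.2 1241.2] 14.25
w1.png (array([72.,  0.]), array([269., 170.])) [492.3 -64.2  94.7] 0.47
```

The plate hangs by friction alone (-8.5 N) with its mouth at about 159 mm. Step 2 is met. Carrying it to the dish.

```bash
python3 -m inch '[{"ax":0,"ay":0,"az":0,"dx":0.1,"dy":0.8,"dz":0,"gripper":20},{"ax":0,"ay":0,"az":0,"dx":0.2,"dy":2,"dz":0,"gripper":20},{"ax":0,"ay":0,"az":0,"dx":0.3,"dy":3.4,"dz":0,"gripper":20},{"ax":0,"ay":0,"az":0,"dx":0.4,"dy":4.8,"dz":0,"gripper":20},{"ax":0,"ay":0,"az":0,"dx":0.5,"dy":6.2,"dz":0,"gripper":20}]' 60
python3 -m inch '[{"ax":0,"ay":0,"az":0,"dx":0,"dy":1.2,"dz":0,"gripper":20},{"ax":0,"ay":0,"az":0,"dx":0,"dy":2.2,"dz":0,"gripper":20},{"ax":0,"ay":0,"az":0,"dx":0,"dy":2.7,"dz":0,"gripper":20},{"ax":0,"ay":0,"az":0,"dx":0,"dy":2.7,"dz":0,"gripper":20}]' 60
python3 - <<'E'
from h import *
w=wcap('w4.png')['image'][:,:,::-1];s=cap('scene','s4.png')['image'][:,:,::-1];d=cap('side','d4.png')['image'][:,:,::-1]
r=lambda i,W,H:cv2.resize(i,(W,H),interpolation=cv2.INTER_CUBIC)
cv2.imwrite('pics/c4.png',np.vstack([np.hstack([r(s[110:235,190:340],360,300),r(d[120:370,240:540],360,300)]),r(w[:250,90:550],720,300)[:,:720]]))
E
```

```text
time_s: 12.75
ee_pos: [489.7, -142.9, 218.7]
orientation: [0.571, 0.821, 0.0, 0.0]
wrist_force: [0.5, -0.5, -8.5]
grip_width: 0.303
grasp_force: 60.0
time_s: 13.25
ee_pos: [489.8, -63.4, 218.6]
orientation: [0.571, 0.821, -0.0, 0.0]
wrist_force: [0.2, 0.6, -8.6]
grip_width: 0.302
grasp_force: 60.0
tcp [489.8 -63.4 218.6] ty [0.937 0.348 0.   ] tz [ 0. -0. -1.] F [ 0.2  0.6 -8.6] g 0.302 59.98365322127938 t 13.25
```

View pics/c4.png

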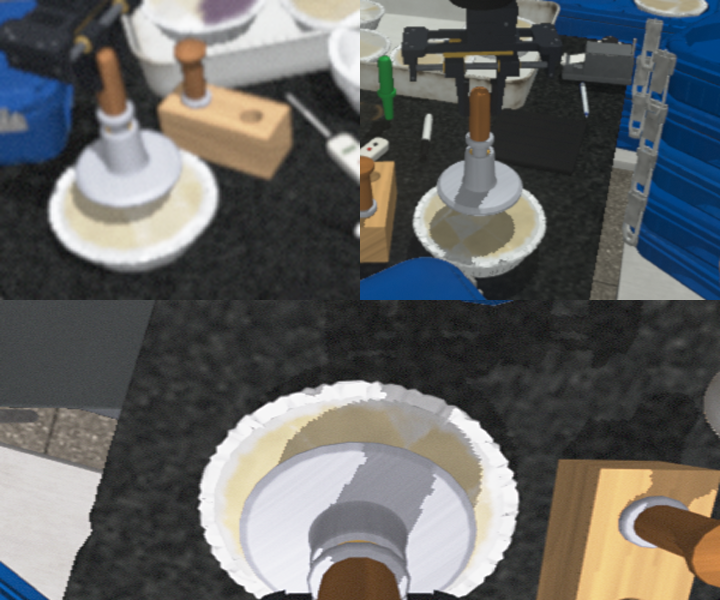

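The press hangs level and centred over the lone dish. The wrist shows the plate inside the rim, and the spare is still in its hole. Lowering.

```bash
python3 -m inch '[{"ax":0,"ay":0,"az":0,"dx":0,"dy":0,"dz":-0.4,"gripper":20},{"ax":0,"ay":0,"az":0,"dx":0,"dy":0,"dz":-0.8,"gripper":20},{"ax":0,"ay":0,"az":0,"dx":0,"dy":0,"dz":-1.1,"gripper":20},{"ax":0,"ay":0,"az":0,"dx":0,"dy":0,"dz":-1.27,"gripper":20},{"ax":0,"ay":0,"az":0,"dx":0,"dy":0,"dz":-1.27,"gripper":20}]' 60
```

```text
time_s: 14.02
ee_pos: [489.8, -64.1, 180.0]
orientation: [0.571, 0.821, -0.0, -0.0]
wrist_force: [0.7, -0.1, -8.0]
grip_width: 0.306
grasp_force: 60.0
```

```bash
python3 -m inch '[{"ax":0,"ay":0,"az":0,"dx":0,"dy":0,"dz":-0.05,"gripper":20},{"ax":0,"ay":0,"az":0,"dx":0,"dy":0,"dz":-0.08,"gripper":20},{"ax":0,"ay":0,"az":0,"dx":0,"dy":0,"dz":-0.08,"gripper":20}]' 60
```

```text
time_s: 14.4
ee_pos: [489.9, -64.1, 178.0]
orientation: [0.571, 0.821, -0.0, 0.0]
wrist_force: [-0.0, 0.4, -8.2]
grip_width: 0.3
grasp_force: 60.0
```

```bash
python3 -m inch '[{"ax":0,"ay":0,"az":0,"dx":0,"dy":0,"dz":-0.04,"gripper":20},{"ax":0,"ay":0,"az":0,"dx":0,"dy":0,"dz":-0.06,"gripper":20},{"ax":0,"ay":0,"az":0,"dx":0,"dy":0,"dz":-0.06,"gripper":20}]' 60
```

```text
time_s: 14.78
ee_pos: [489.9, -64.2, 176.2]
orientation: [0.571, 0.821, 0.0, 0.0]
wrist_force: [0.5, 0.0, -7.6]
grip_width: 0.298
grasp_force: 60.0
```

```bash
python3 -m inch '[{"ax":0,"ay":0,"az":0,"dx":0,"dy":0,"dz":-0.03,"gripper":20},{"ax":0,"ay":0,"az":0,"dx":0,"dy":0,"dz":-0.03,"gripper":20}]' 60
```

```text
time_s: 15.02
ee_pos: [490.1, -64.3, 176.1]
orientation: [0.571, 0.821, 0.0, 0.001]
wrist_force: [-1.0, -0.8, 3.5]
grip_width: 0.306
grasp_force: 60.0
```

```bash
python3 -m inch '[{"ax":0,"ay":0,"az":0,"dx":0,"dy":0,"dz":0,"gripper":30},{"ax":0,"ay":0,"az":0,"dx":0,"dy":0,"dz":0,"gripper":40},{"ax":0,"ay":0,"az":0,"dx":0,"dy":0,"dz":0,"gripper":60},{"ax":0,"ay":0,"az":0,"dx":0,"dy":0,"dz":0,"gripper":80},{"ax":0,"ay":0,"az":0,"dx":0,"dy":0,"dz":0,"gripper":80}]' 10
python3 -m inch '[{"ax":0,"ay":0,"az":0,"dx":0,"dy":0,"dz":0,"gripper":80},{"ax":0,"ay":0,"az":0,"dx":0,"dy":0,"dz":0,"gripper":80}]'
```

```text
time_s: 15.65
ee_pos: [489.9, -64.1, 175.2]
orientation: [0.571, 0.821, 0.0, -0.0]
wrist_force: [0.2, 0.7, -0.7]
grip_width: 0.769
grasp_force: 0.0
time_s: 15.9
ee_pos: [489.9, -64.1, 175.2]
orientation: [0.571, 0.821, 0.0, -0.0]
wrist_force: [-0.8, 0.1, -0.4]
grip_width: 0.909
grasp_force: 0.0
```

Released. Rising straight up, then a last check.

```bash
python3 -m inch '[{"ax":0,"ay":0,"az":0,"dx":0,"dy":0,"dz":0.7,"gripper":80},{"ax":0,"ay":0,"az":0,"dx":0,"dy":0,"dz":2,"gripper":80},{"ax":0,"ay":0,"az":0,"dx":0,"dy":0,"dz":3.5,"gripper":80},{"ax":0,"ay":0,"az":0,"dx":0,"dy":0,"dz":4,"gripper":80},{"ax":0,"ay":0,"az":0,"dx":0,"dy":0,"dz":4,"gripper":80}]'
python3 - <<'E'
from h import *
w=wcap('w5.png')['image'][:,:,::-1];s=cap('scene','s5.png')['image'][:,:,::-1];d=cap('side','d5.png')['image'][:,:,::-1]
r=lambda i,W,H:cv2.resize(i,(W,H),interpolation=cv2.INTER_CUBIC)
cv2.imwrite('pics/c5.png',np.vstack([np.hstack([r(s[110:235,190:340],360,300),r(d[120:370,240:540],360,300)]),r(w[:250,90:550],720,300)]))
E
```

```text
time_s: 16.52
ee_pos: [490.1, -64.2, 296.0]
orientation: [0.571, 0.821, 0.0, 0.001]
wrist_force: [-0.4, 0.6, -0.2]
grip_width: 0.91
grasp_force: 0.0
tcp [490.1 -64.2 296. ] ty [0.938 0.347 0.002] tz [ 0.002 -0.001 -1.   ] F [-0.4  0.6 -0.2] g 0.91 0.0 t 16.525
```

View pics/c5.png

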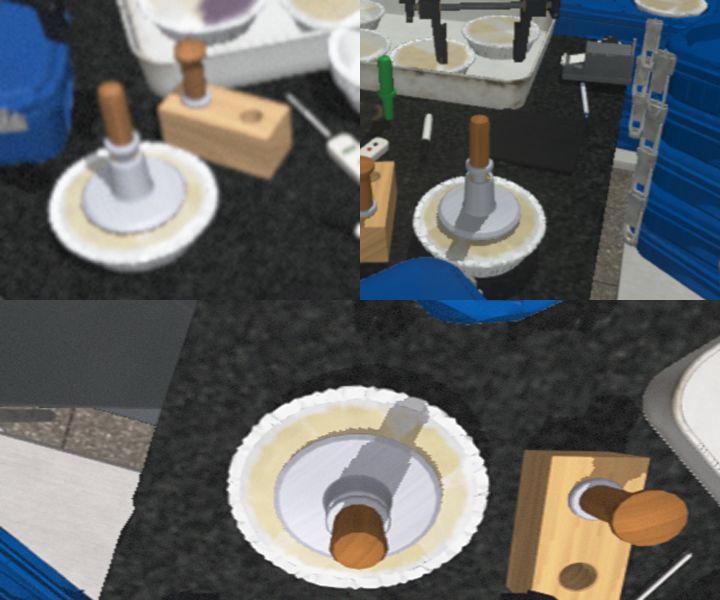

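The press stands level and central on the lid (plate centre at crop (357,497), dish at (358,487)). The gripper is clear and the spare is in the rack.

```bash
python3 -c "
from station import arm
print(arm.close_job())"
```

```text
the job is handed in; nothing more can be done
None
```

The job is handed in with no verdict shown: I wedged the press with a push of about 24 N, carried it by its handle, and set it level in the middle of the lone dish's lid; in the last pictures it stood clear of the gripper, with the spare handle still in the rack.

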